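Seat the reel hubs and try the spring plate

TASK

Finish fitting the tape transport with light fingertip presses from above: first press the wide white hub down onto its spindle until it is fully home, then press the narrow white hub down until it is fully home, and last press the raised free end of the chrome spring plate down a good way and let it spring back up. Touch the three strictly in that order, press gently, do not pinch or pull up anything, and leave all the loose things on the bench and deck where they are.

Things in the scene. Friction and masses are not known exactly. Their poses are not given: they have to be found in the camera images.
- deck: The tape transport: a grey box 200 x 270 x 45 mm (x, y, z of its frame), fixed to the bench on a 3 mm rubber mat. Origin at the centre of its underside; x points to its far edge, y to its left, z up. It may be turned up to 0.35 rad. It has fixed low parts up to 14 mm above its top: five black keys on its near (-x) edge, and a tape head and guide post behind them.
- wide_hub_top (a point): Centre of the upper face of the wide hub, a white nylon disc 64 mm in diameter and 16 mm high with a flat closed top; the hub stands on a vertical spindle on the left or the right half of the deck (it changes) and this point moves with it: 35 mm above the deck top when the hub stands proud, 27 mm when it is home (both hubs alike). Press here, pointing down.
- wide_hub (a joint): How far the wide hub is pushed down its spindle, in m: about 0 to 0.0015 at the start (standing 8 mm proud), 0.008 when fully home against its stop; negative if it is pulled up. It is held by friction: it moves at about 3 N and stays where it is left. Once it is home the spindle itself gives a little on a spring (from about 6 N, up to 6 mm at about 12 N), and comes back up on release. A press or squeeze of more than 20 N is too hard.
- narrow_hub_top (a point): Centre of the upper face of the narrow hub, the same white nylon and 16 mm high but 40 mm in diameter, on the other half of the deck, 124 to 166 mm from the wide one; this point moves with it.
- narrow_hub (a joint): How far the narrow hub is pushed down its spindle, in m; values, friction and force limit as for the wide hub.
- plate_tab (a point): The spot to press on the chrome spring plate: on its upper face, midway across, 10 mm from its raised free edge. The plate is 62 x 44 x 2 mm, hinged at its far edge on the far half of the deck, its free edge towards the keys (-x of the deck) raised about 0.2 rad; this point stands about 26 mm above the deck top and moves with the plate.
- plate (a joint): Angle of the spring plate, in rad: 0 at rest (raised), growing as its free end is pressed down, stop at 0.3. The tab spot is 52 mm from the hinge, so 6 mm of press is about 0.12 rad, which is a good press. A spring returns it; 0.12 rad takes about 4 N, the stop about 7 N. More than 20 N is too hard.
- pinch_roller: Loose bystander on the deck between the hubs, near the keys: black rubber roller 20 mm in diameter, 20 mm high, standing; origin under its centre.
- wand: Loose bystander: red plastic demagnetizer wand, 165 mm long, 24 mm thick, on the mat to the left of the deck; origin under its handle, x along it.
- screwdriver: Loose bystander: screwdriver 170 mm long on the mat at the left; x along it.
- cassette: Loose bystander: black cassette 64 x 102 x 12 mm on the mat at the far left; origin under its centre.
- gauge: Loose bystander: aluminium belt-sizing gauge, a strip 150 x 36 x 5 mm with five posts 10 mm high, on the mat to the right of the deck; origin under its centre.
- splicer: Loose bystander: aluminium splicing block 28 x 120 x 12 mm on the mat at the right; origin under its centre.
- jar: Loose bystander: small glass jar, 44 mm in diameter, 50 mm high, on the mat at the far right; origin under its centre.

How it is judged:
On the way, in this order (a step that is already met when the one before it is completed fails the run):
1. the wide hub is pressed home while the narrow hub and the plate are still untouched (value of joint wide_hub above 0.006 m and value of joint narrow_hub below 0.003 m and value of joint plate below 0.03 rad), for 0.1 s.
2. then the narrow hub is pressed home, the plate still untouched (value of joint each of wide_hub, narrow_hub above 0.006 m and value of joint plate below 0.03 rad), for 0.1 s.
3. then the free end of the spring plate is pressed down by the fingers (value of joint each of wide_hub, narrow_hub above 0.006 m and value of joint plate above 0.06 rad and contact force between the fingers and plate above 0.5 N), for 0.04 s.
At the end, for the whole second after the job is handed in: Both hubs are pressed home (at least 6 of their 8 mm), the spring plate is back up within 0.03 rad, and the loose things are within 15 mm of where they started (all of step 2 and distance of each of pinch_roller, wand, gauge, screwdriver, jar, cassette, splicer from where it was at the start of the episode below 0.015 m); the robot touches nothing.
It fails at once if the narrow hub was touched or pressed before the wide hub was home (value of joint wide_hub below 0.005 m and (contact force between any of the fingers, the arm and narrow_hub above 0.6 N or value of joint narrow_hub above 0.004 m)).
It fails at once if the spring plate was touched before both hubs were home (value of joint any of wide_hub, narrow_hub below 0.005 m and (contact force between any of the fingers, the arm and plate above 0.6 N or value of joint plate above 0.05 rad)).
It fails at once if a hub was pulled up (value of joint any of wide_hub, narrow_hub below -0.003 m).
It fails at once if a hub or the plate was pressed or squeezed harder than 20 N (contact force between any of the fingers, the arm and wide_hub above 20 N or contact force between any of the fingers, the arm and narrow_hub above 20 N or contact force between any of the fingers, the arm and plate above 20 N).
It fails at once if a loose thing was moved or lifted (distance of any of pinch_roller, wand, gauge, screwdriver, jar, cassette, splicer from where it was at the start of the episode above 0.015 m).
It also fails if it takes over 43 s, if anything falls off the work surface, if the arm or the gripper's body presses on something with over 40 N, if the wrist force passes 120 N, or if a joint passes its speed limit or range.

ROBOT

A 6-joint arm with a two-finger parallel gripper is mounted at the origin on the work surface. World frame = base frame: x ahead of the robot, y to its left, z up, the work surface at z = 0. Lengths are in m, angles in rad, forces in N, time in s.
With the tool pointing down it reaches from about 0.325 to 0.9 m from the base axis. Payload 6.1 kg.
Tool frame: the origin (TCP) lies at the very end of the fingers, on their centre line; the grasp point (between the pads) lies 19 mm behind it (grip_point_offset is the distance from the TCP to the grasp point, in m); z points along the fingers, x is the direction in which the jaws open and shut, and the axes are right-handed (so a half turn about z gives the same grasp; the last joint's range is limited). The gripper opens to 85 mm and grips with 20 to 120 N. Pads are 22 mm wide; open, the fingers measure 114 mm over their backs; the gripper's body (76 mm by 85 mm) begins 54 mm behind the grasp point. The pads swing forward as they close: fully open they stand 13 mm farther back than shut.
Start: joints at [1.079, 0.22, 1.526, -0, 1.395, -0.126], TCP at [0.224, 0.584, 0.231] pointing down, gripper open.
Joint ranges: [-2.98, 2.98], [-0.91, 2.08], [0.09, 2.57], [-1.24, 4.39], [0.2, 2.65], [-2.68, 2.68]. Speed limits (rad/s): [2.57, 2.57, 3.01, 3.14, 3.14, 3.14].

INTERFACE

Orientations are given as [roll, pitch, yaw] about the fixed x, y, z axes, in that order (R = Rz(yaw) Ry(pitch) Rx(roll)).
In Python, from station import * gives the robot as it stands. The module is installed in compiled form; this text tells all that it offers.
- The arm moves only by the shell command python3 -m creep 'ROWS' [FORCE]. ROWS is a JSON object of lists of equal length, an entry for each row: "hand": the opening, from 0 (shut) to 1 (fully open); "translation": the shift along the world's x, y, z in cm, a list of three; "spin": the turn about the world's z in degrees. A call has exactly 5 rows; each row is the pose to reach, as a shift and turn from the pose commanded when the call began; what a row does not reach only later rows make up. A row lasts 1/10 s, in which the tool goes at most 50 mm and 8.59 degrees, less where a joint would pass 70% of its speed; a pose out of reach is approached as far as the arm can. A call with a gripper value outside its range is refused whole. The fingers move at their own pace and stop on an object; FORCE is the grip in N (left out, the last holds). Time passes only in rows, so rows that repeat a pose let the fingers close, or fill a call up. It gives the time, the measured TCP pose, the force and the opening at its end, in the units of the state.
- get_state(): the state, without advancing time (a new reading comes with each control period).
- grab_frame(name): name is "scene" or "top" or "wrist"; returns the picture (480x640x3 uint8, red, green, blue); there is no depth.
- camera_model(name): a dict with "camera_matrix" (3x3 intrinsics, pixels), "R" (3x3) and "t" (3): a world point X has camera coordinates R X + t; the wrist camera has in their place "T_tool_cam" (4x4, takes a point from camera to tool coordinates, whose origin is the TCP and whose axes are the tool frame's). Camera axes: x right, y down, z forward; pixel columns grow to the right and rows downward; lengths in m; the calibration is good to about 2 mm. The wrist camera is an equidistant fisheye: a pixel r from the principal point sees the ray r / f radians off the axis. A picture is of the moment at which its call begins: read the wrist's pose just before it. camera_model takes no time and is no camera call.
- close_job(): hands the job in, once; it reports no verdict.
Trained networks look in the newest picture that a camera, given by its name, has taken for a name from the list of things; names that differ only in an ending like _2 or _b are one class to them, and where a whole thing is asked for, a point or a joint stands for the part that bears it (a point fixed in the world has none). Each returns a list of dicts, best first, with "confidence" (0 to 1); they miss things now and then, are a little off and sometimes report something else, mostly with a low value. They report only what shows in the picture. A call takes as long as a camera call.
- recognise(camera, query): "bbox" ([left, top, right, bottom] in pixels, round what is visible of it).
- spot_point(camera, query): "xy" ([column, row] in pixels: a listed point, or the origin of a listed thing).
The state is a dict: "time_s": time; "joint_positions": joint angles; "dq": joint speeds; "tau": joint torques, N m; "eef_pos": TCP position; "tcp_rot": TCP orientation; "wrist_force": force on the tool from outside, world axes, zero at the start; "ft_torque": the same for the moment, N m; "grip_width": opening from 0.0 (shut) to 1.0 (fully open).
Only numpy, scipy, OpenCV 4.12 (cv2) and the standard library are available. Lean on these libraries where they do the work, as an engineer would, in place of code of your own. Each camera call takes 0.05 s, during which the arm holds its last target.

## Working session

There is one attempt and no reset: what is moved stays moved. The work goes in short steps, Python scripts to look and compute and a shell command to move; the robot and the scene stay as the last step left them, time stands still between calls to the robot, and variables do not carry over. Pictures are saved under pics/ and viewed, and the job is handed in when it is done.

```bash
mkdir -p pics; ls
python3 - <<'E'
from station import *
import cv2,numpy as np
s=get_state();print(s)
for n in ["scene","top","wrist"]:
    im=grab_frame(n);cv2.imwrite(f"pics/{n}0.png",im[:,:,::-1])
    m=camera_model(n);print(n,{k:np.round(v,4).tolist() if not isinstance(v,str) else v for k,v in m.items()})
    for q in ["wide_hub_top","narrow_hub_top","plate_tab","deck","pinch_roller"]:
        print(q,spot_point(n,q)[:2])
    for q in ["wide_hub_top","narrow_hub_top","plate_tab"]:
        print(q,recognise(n,q)[:2])
print(get_state()['time_s'])
E
```

```text
pics
{'time_s': 0.0, 'joint_positions': array([ 1.07891210e+00,  2.21241814e-01,  1.52760598e+00,  7.01255050e-06,
        1.39468433e+00, -1.26076642e-01]), 'dq': array([ 3.67608134e-04, -1.64980827e-03, -9.94392651e-05, -1.33419863e-03,
        3.68288770e-04,  1.18067608e-03]), 'tau': array([-1.98417861e-04, -4.96916699e+01, -3.89379787e+01, -2.72226534e-04,
        1.16760976e-02, -1.99710848e-05]), 'eef_pos': array([0.22326789, 0.5831205 , 0.23019223]), 'tcp_rot': array([-3.14134193e+00,  1.92320969e-03,  1.20498774e+00]), 'wrist_force': array([0.43498384, 0.0914164 , 0.17967296]), 'ft_torque': array([0.01676994, 0.01327372, 0.01880317]), 'grip_width': 0.9993581500662406}
scene {'camera_matrix': [[545.0177, 0.0, 321.3136], [0.0, 545.0177, 235.4085], [0.0, 0.0, 1.0]], 'R': [[-0.4367, 0.8996, -0.005], [0.7766, 0.3741, -0.5068], [-0.4541, -0.2252, -0.862]], 't': [0.2105, -0.4487, 1.3104]}
wide_hub_top [{'xy': [246.3, 151.1], 'confidence': 0.9}, {'xy': [314.9, 177.1], 'confidence': 0.69}]
narrow_hub_top [{'xy': [316.0, 174.7], 'confidence': 0.7}, {'xy': [413.7, 231.6], 'confidence':
[... 1000 characters left out ...]
[380.7, 285.0], 'confidence': 0.64}, {'xy': [482.9, 269.1], 'confidence': 0.38}]
wide_hub_top [{'bbox': [393.4, 255.6, 420.9, 285.3], 'confidence': 0.85}]
narrow_hub_top [{'bbox': [332.7, 267.3, 351.6, 284.2], 'confidence': 0.54}]
plate_tab [{'bbox': [376.0, 231.0, 398.9, 256.1], 'confidence': 0.84}]
wrist {'camera_matrix': [[371.6483, 0.0, 323.2849], [0.0, 371.6483, 242.518], [0.0, 0.0, 1.0]], 'T_tool_cam': [[1.0, 0.0002, -0.0002, 0.0005], [-0.0002, 0.955, 0.2967, -0.0752], [0.0003, -0.2967, 0.955, -0.1444], [0.0, 0.0, 0.0, 1.0]]}
wide_hub_top []
narrow_hub_top []
plate_tab []
deck [{'xy': [6.8, 462.0], 'confidence': 0.66}]
pinch_roller []
wide_hub_top []
narrow_hub_top []
plate_tab []
1.35
```

Run:
```python
import cv2
a=cv2.imread('pics/top0.png')[200:330,290:450];cv2.imwrite('pics/top0c.png',cv2.resize(a,None,fx=4.5,fy=4.5,interpolation=2))
a=cv2.imread('pics/scene0.png')[120:260,190:370];cv2.imwrite('pics/scene0c.png',cv2.resize(a,None,fx=4.2,fy=4.2,interpolation=2))
```

```text
(no output)
```

View pics/top0.png

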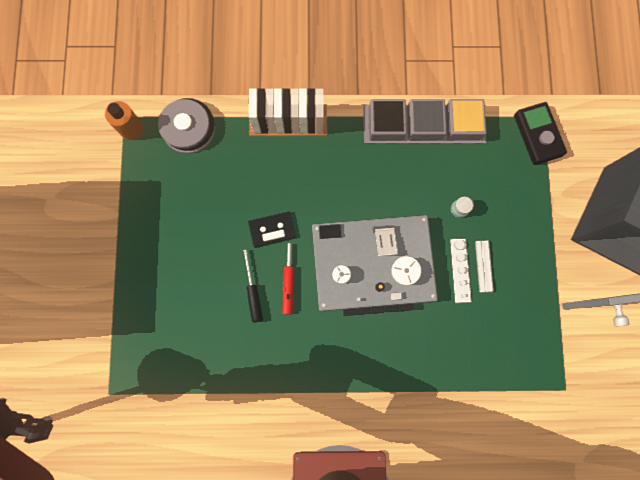

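View pics/scene0.png

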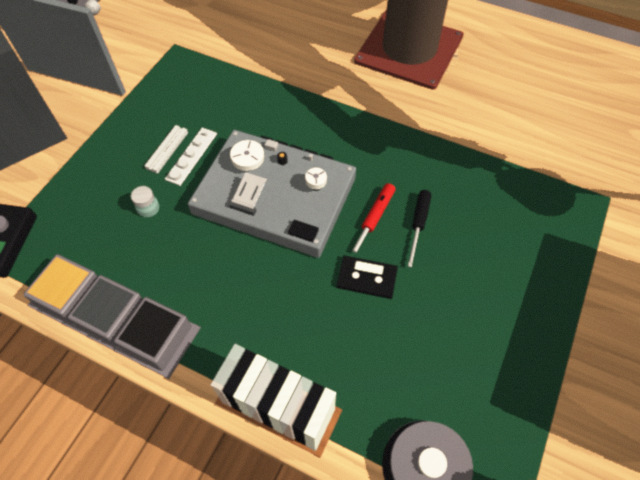

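```bash
sleep 0
```

```text
(no output)
```

View pics/wrist0.png

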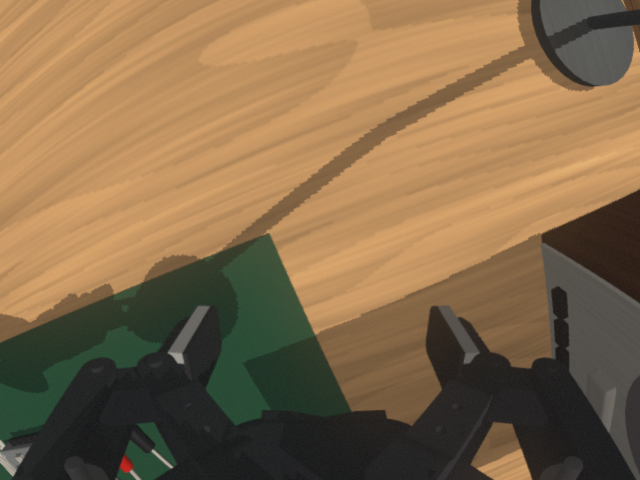

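```bash
cat > h.py <<'E'
import numpy as np
from station import camera_model
def ray(n,uv):
    m=camera_model(n);K=np.array(m['camera_matrix']);R=np.array(m['R']);t=np.array(m['t'])
    d=R.T@np.linalg.solve(K,[uv[0],uv[1],1]);return -R.T@t,d/np.linalg.norm(d)
def atz(n,uv,z):
    c,d=ray(n,uv);return c+d*(z-c[2])/d[2]
def tri(a,b):
    A=0;B=0
    for n,uv in (('top',a),('scene',b)):
        c,d=ray(n,uv);P=np.eye(3)-np.outer(d,d);A=A+P;B=B+P@c
    return np.linalg.solve(A,B)
E
python3 - <<'E'
from h import *
p={'wide':((407.3,269.8),(247,153)),'narrow':((341.5,274),(316,176.5))}
for k,(a,b) in p.items(): print(k,tri(a,b),atz('top',a,.083),atz('scene',b,.083))
# deck corners top image
for uv in [(313.5,224.5),(428,216),(438,300),(320,310)]: print(atz('top',uv,.048))
for uv in [(388,251),(390,252)]: print('tab',atz('top',uv,.074))
for uv in [(235,207),]: print('tab s',atz('scene',uv,.074))
E
```

```text
wide [ 0.49857621 -0.15255599  0.07968747] [ 0.49897836 -0.15362553  0.083     ] [ 0.5002383  -0.14910968  0.083     ]
narrow [ 0.4906081  -0.00712631  0.07910014] [ 0.490444   -0.00751055  0.083     ] [ 0.49300073 -0.0052046   0.083     ]
[0.60864125 0.053829   0.048     ]
[ 0.62760714 -0.21176564  0.048     ]
[ 0.43388395 -0.22670086  0.048     ]
[0.41320052 0.04009468 0.048     ]
tab [ 0.54251027 -0.11310704  0.074     ]
tab [ 0.54022363 -0.11754243  0.074     ]
tab s [ 0.6128244  -0.11094906  0.074     ]
```

View pics/top0c.png

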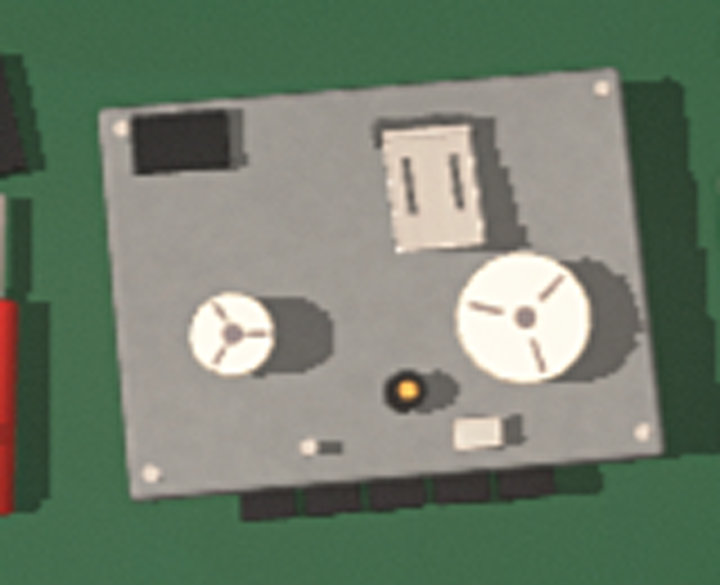

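View pics/scene0c.png

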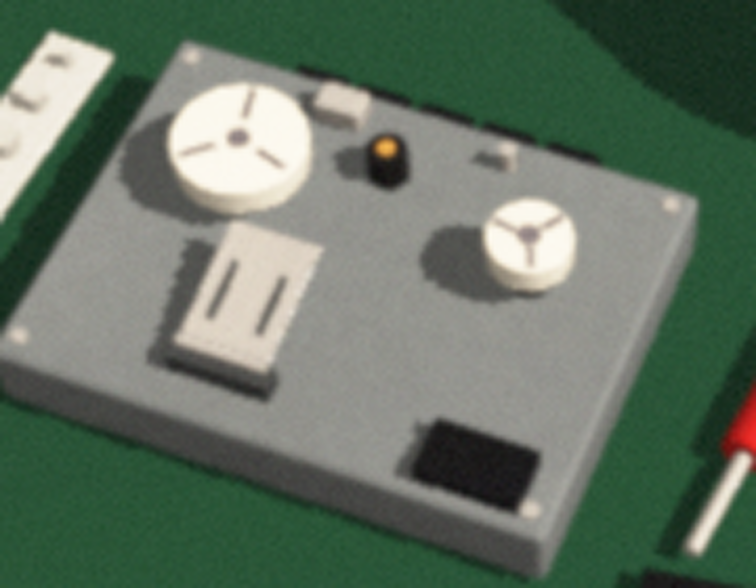

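```bash
python3 -m creep '{"hand":[0,0,0,0,0],"translation":[[1.6,-4.4,0],[3.2,-8.8,0],[4.8,-13.2,0],[6.4,-17.6,0],[8,-22,0]],"spin":[5,10,15,20,25]}' 20
python3 -m creep '{"hand":[0,0,0,0,0],"translation":[[1.6,-4.4,0],[3.2,-8.8,0],[4.8,-13.2,0],[6.4,-17.6,0],[8,-22,0]],"spin":[0,0,0,0,0]}'
```

```text
time_s: 1.85
eef_pos: [0.3038, 0.362, 0.2314]
tcp_rot: [3.141, -0.0, 1.646]
wrist_force: [0.6, -0.3, -0.2]
grip_width: 0.147
time_s: 2.35
eef_pos: [0.3839, 0.1419, 0.2317]
tcp_rot: [3.14, -0.0, 1.642]
wrist_force: [0.8, 0.3, 0.7]
grip_width: 0.002
```

Run:
```python
from h import *
w=tri((406.9,270.7),(246.7,152.6));n=tri((341.6,274.2),(316,176.2))
print(w,n,atz('top',(406.9,270.7),.083),atz('scene',(246.7,152.6),.083),atz('top',(341.6,274.2),.083),atz('scene',(316,176.2),.083))
u=np.array([np.cos(.075),np.sin(.075)])
e=atz('top',(388,254.9),.076);print('edge',e,'tab',e[:2]+.010*u)
# scene plate edge crop (229,218)-(322,245)
e=atz('scene',(190+277/4.2,120+232/4.2),.076);print('edge s',e,'tab',e[:2]+.010*u)
```

```text
[ 0.49715357 -0.15279936  0.078937  ] [ 0.49014206 -0.00733992  0.07934515] [ 0.49698187 -0.15266974  0.083     ] [ 0.49963788 -0.15011668  0.083     ] [ 0.48999986 -0.00772595  0.083     ] [ 0.49237865 -0.00551036  0.083     ]
edge [ 0.53341928 -0.11259803  0.076     ] tab [ 0.54339117 -0.11184873]
edge s [ 0.53476247 -0.11087225  0.076     ] tab [ 0.54473436 -0.11012295]
```

```bash
python3 -m creep '{"hand":[0,0,0,0,0],"translation":[[1.6,-4.2,0],[3.2,-8.4,0],[4.8,-12.6,0],[6.4,-16.8,0],[8,-21,0]],"spin":[0,0,0,0,0]}'
python3 -m creep '{"hand":[0,0,0,0,0],"translation":[[1.6,-4.2,-1],[3.4,-8.5,-3],[3.4,-8.5,-6],[3.4,-8.5,-9],[3.4,-8.5,-9]],"spin":[0,0,0,0,0]}'
cat > w.py <<'E'
import sys,cv2
from h import *
from station import *
from scipy.spatial.transform import Rotation as Ro
def wproj(X,s):
    m=camera_model('wrist');T=np.array(m['T_tool_cam']);K=np.array(m['camera_matrix'])
    Rt=Ro.from_euler('xyz',s['tcp_rot']).as_matrix()
    p=np.linalg.inv(T)@np.r_[Rt.T@(np.array(X)-s['eef_pos']),1]
    r=np.hypot(p[0],p[1]);th=np.arctan2(r,p[2]);return np.array([K[0,2],K[1,2]])+K[0,0]*th*p[:2]/r
def wz(uv,z,s):
    m=camera_model('wrist');T=np.array(m['T_tool_cam']);K=np.array(m['camera_matrix'])
    Rt=Ro.from_euler('xyz',s['tcp_rot']).as_matrix()
    d=np.array(uv)-[K[0,2],K[1,2]];r=np.hypot(*d);th=r/K[0,0]
    v=np.r_[np.sin(th)*d/r,np.cos(th)];v=Rt@T[:3,:3]@v;c=s['eef_pos']+Rt@T[:3,3]
    return c+v*(z-c[2])/v[2]
E
python3 - <<'E'
from w import *
s=get_state();im=grab_frame('wrist');cv2.imwrite('pics/w1.png',im[:,:,::-1])
t=grab_frame('top')[200:330,290:450,::-1];cv2.imwrite('pics/t1.png',cv2.resize(t,None,fx=4.5,fy=4.5))
print(s['eef_pos'],s['wrist_force'])
for k,q,z in (('wide',[.498,-.151,.083],.083),('narrow',[.491,-.0065,.083],.083),('tab',[.544,-.111,.074],.074)):
    print(k,wproj(q,s))
for q,z in (('wide_hub_top',.083),('narrow_hub_top',.083),('plate_tab',.074)):
    for r in spot_point('wrist',q)[:2]: print(q,r,wz(r['xy'],z,s))
E
```

```text
time_s: 2.85
eef_pos: [0.464, -0.0684, 0.2317]
tcp_rot: [3.14, 0.0, 1.641]
wrist_force: [0.2, 0.8, 0.2]
grip_width: -0.002
time_s: 3.35
eef_pos: [0.4943, -0.1504, 0.1367]
tcp_rot: [-3.134, -0.004, 1.64]
wrist_force: [-0.3, 0.8, 0.1]
grip_width: -0.0
[ 0.49429906 -0.15036063  0.13671444] [-0.29985635  0.80543983  0.07360957]
wide [321.0542368  271.85874652]
narrow [542.13240051 272.43469155]
tab [377.55800419 335.72605831]
wide_hub_top {'xy': [322.6, 273.9], 'confidence': 0.65} [ 0.49920101 -0.15003114  0.083     ]
wide_hub_top {'xy': [590.0, 347.9], 'confidence': 0.23} [0.5529846 0.0660718 0.083    ]
narrow_hub_top {'xy': [542.4, 276.8], 'confidence': 0.65} [ 0.49404714 -0.00534373  0.083     ]
plate_tab {'xy': [378.7, 342.1], 'confidence': 0.83} [ 0.54891121 -0.10956869  0.074     ]
plate_tab {'xy': [152.2, 236.9], 'confidence': 0.54} [ 0.48675    -0.25757545  0.074     ]
```

View pics/w1.png

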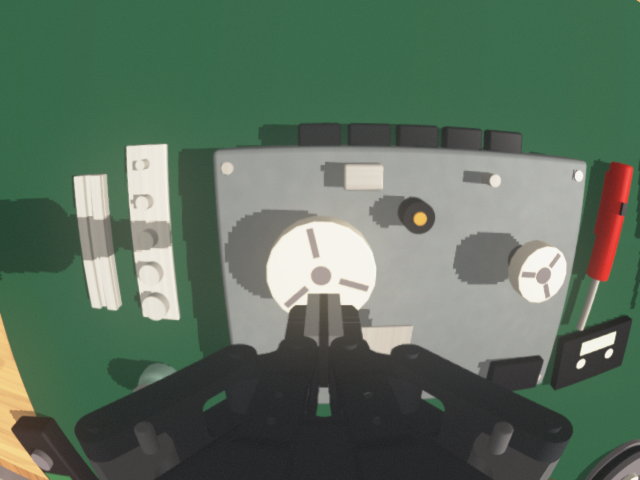

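View pics/t1.png

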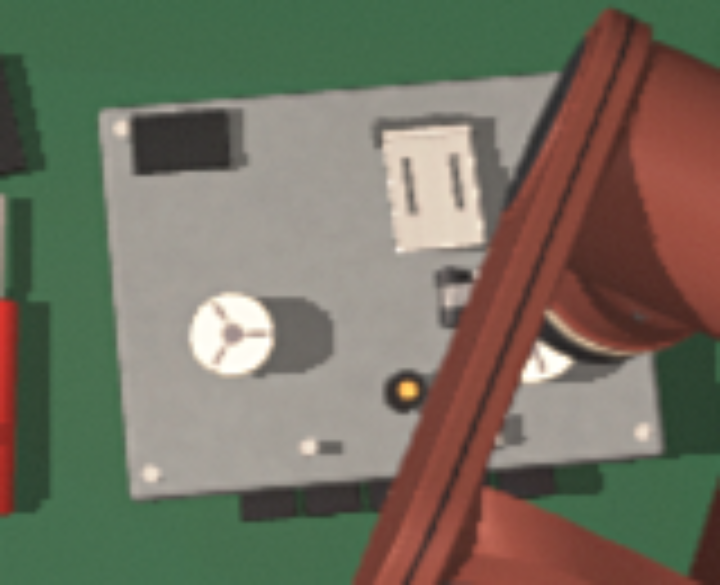

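```bash
python3 -m creep '{"hand":[0,0,0,0,0],"translation":[[0.1,0,-2],[0.1,0,-4],[0.1,0,-5],[0.1,0,-5.3],[0.1,0,-5.5]],"spin":[0,0,0,0,0]}'
python3 -m creep '{"hand":[0,0,0,0,0],"translation":[[0,0,-0.15],[0,0,-0.3],[0,0,-0.45],[0,0,-0.6],[0,0,-0.6]],"spin":[0,0,0,0,0]}'
```

```text
time_s: 4.1
eef_pos: [0.4992, -0.1515, 0.0872]
tcp_rot: [3.14, 0.001, 1.642]
wrist_force: [-0.3, -0.9, 0.8]
grip_width: -0.003
time_s: 4.6
eef_pos: [0.4989, -0.1515, 0.0806]
tcp_rot: [3.141, 0.0, 1.641]
wrist_force: [-0.6, -0.4, 1.2]
grip_width: -0.001
```

```bash
python3 -m creep '{"hand":[0,0,0,0,0],"translation":[[0,0,-0.1],[0,0,-0.2],[0,0,-0.3],[0,0,-0.4],[0,0,-0.4]],"spin":[0,0,0,0,0]}'
python3 -m creep '{"hand":[0,0,0,0,0],"translation":[[0,0,-0.1],[0,0,-0.2],[0,0,-0.2],[0,0,-0.2],[0,0,-0.2]],"spin":[0,0,0,0,0]}'
```

```text
time_s: 5.1
eef_pos: [0.4988, -0.1515, 0.0763]
tcp_rot: [3.141, 0.0, 1.641]
wrist_force: [0.4, -1.0, 1.9]
grip_width: -0.002
time_s: 5.6
eef_pos: [0.4988, -0.1515, 0.0747]
tcp_rot: [3.141, 0.0, 1.641]
wrist_force: [-0.9, 0.2, 6.1]
grip_width: 0.002
```

```bash
python3 -m creep '{"hand":[0,0,0,0,0],"translation":[[0,0,-0.1],[0,0,-0.2],[0,0,-0.2],[0,0,-0.2],[0,0,-0.2]],"spin":[0,0,0,0,0]}'
```

```text
time_s: 6.1
eef_pos: [0.4989, -0.1515, 0.073]
tcp_rot: [3.141, 0.0, 1.641]
wrist_force: [0.5, -0.5, 7.3]
grip_width: -0.002
```

```bash
python3 -m creep '{"hand":[0,0,0,0,0],"translation":[[0,0,1],[0,0,4],[-0.2,4.5,4.5],[-0.4,9.3,4.5],[-0.6,13,4.5]],"spin":[0,0,0,0,0]}'
python3 -m creep '{"hand":[0,0,0,0,0],"translation":[[0,1.5,0],[0,1.5,-1.5],[0,1.5,-2.5],[0,1.5,-3],[0,1.5,-3]],"spin":[0,0,0,0,0]}'
python3 - <<'E'
from w import *
s=get_state();im=grab_frame('wrist');cv2.imwrite('pics/w2.png',im[:,:,::-1])
print(s['eef_pos'],s['wrist_force'])
for q,z in (('wide_hub_top',.075),('narrow_hub_top',.083),('plate_tab',.074)):
    for r in spot_point('wrist',q)[:2]: print(q,r,wz(r['xy'],z,s))
E
```

```text
time_s: 6.6
eef_pos: [0.4915, -0.0194, 0.1174]
tcp_rot: [-3.14, -0.001, 1.641]
wrist_force: [0.0, -0.2, -0.2]
grip_width: -0.001
time_s: 7.1
eef_pos: [0.4914, -0.0066, 0.0861]
tcp_rot: [-3.139, -0.001, 1.641]
wrist_force: [0.5, -0.1, -0.3]
grip_width: -0.0
[ 0.49142949 -0.0065695   0.08611718] [ 0.50574482 -0.0583348  -0.3242082 ]
wide_hub_top {'xy': [59.1, 286.3], 'confidence': 0.78} [ 0.50054977 -0.15373059  0.075     ]
wide_hub_top {'xy': [208.1, 286.8], 'confidence': 0.6} [ 0.49038363 -0.06111244  0.075     ]
narrow_hub_top {'xy': [506.9, 219.9], 'confidence': 0.54} [0.44604292 0.07231694 0.083     ]
plate_tab {'xy': [135.7, 368.6], 'confidence': 0.86} [ 0.54798602 -0.1102667   0.074     ]
```

View pics/w2.png

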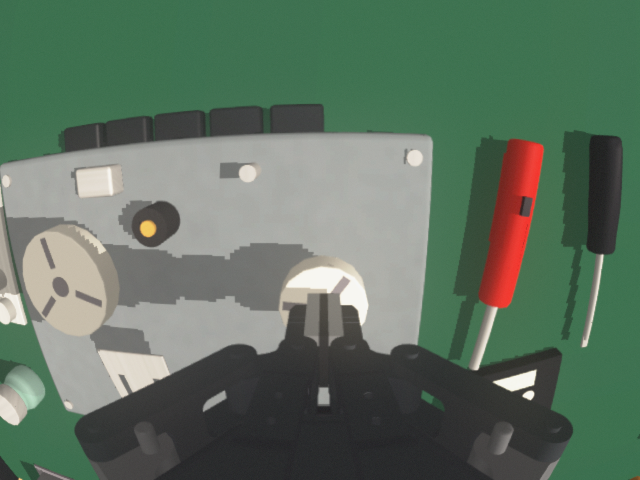

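```bash
python3 -m creep '{"hand":[0,0,0,0,0],"translation":[[0.1,0,-0.2],[0.1,0,-0.4],[0.1,0,-0.6],[0.1,0,-0.8],[0.1,0,-0.9]],"spin":[0,0,0,0,0]}'
python3 -m creep '{"hand":[0,0,0,0,0],"translation":[[0,0,-0.1],[0,0,-0.2],[0,0,-0.3],[0,0,-0.3],[0,0,-0.3]],"spin":[0,0,0,0,0]}'
```

```text
time_s: 7.8
eef_pos: [0.4939, -0.0065, 0.0784]
tcp_rot: [3.141, 0.0, 1.641]
wrist_force: [-0.2, 0.2, 2.6]
grip_width: -0.005
time_s: 8.3
eef_pos: [0.4937, -0.0064, 0.0753]
tcp_rot: [3.141, -0.0, 1.641]
wrist_force: [0.7, -0.9, 1.9]
grip_width: -0.0
```

```bash
python3 -m creep '{"hand":[0,0,0,0,0],"translation":[[0,0,-0.1],[0,0,-0.2],[0,0,-0.2],[0,0,-0.2],[0,0,-0.2]],"spin":[0,0,0,0,0]}'
```

```text
time_s: 8.8
eef_pos: [0.4937, -0.0063, 0.0738]
tcp_rot: [3.141, 0.0, 1.641]
wrist_force: [-0.6, -0.4, 5.7]
grip_width: 0.0
```

```bash
python3 -m creep '{"hand":[0,0,0,0,0],"translation":[[0,0,-0.1],[0,0,-0.15],[0,0,-0.15],[0,0,-0.15],[0,0,-0.15]],"spin":[0,0,0,0,0]}'
```

```text
time_s: 9.3
eef_pos: [0.4937, -0.0064, 0.0724]
tcp_rot: [3.141, 0.0, 1.641]
wrist_force: [-1.6, -0.5, 8.1]
grip_width: 0.002
```

```bash
python3 -m creep '{"hand":[0,0,0,0,0],"translation":[[0,0,1],[0,0,4],[1.8,-3.5,4.5],[3.6,-7,4.5],[5.4,-10.4,4.5]],"spin":[0,0,0,0,0]}'
python3 -m creep '{"hand":[0,0,0,0,0],"translation":[[0,0,0],[0,0,-1.5],[0,0,-2.3],[0,0,-2.8],[0,0,-2.8]],"spin":[0,0,0,0,0]}'
python3 - <<'E'
from w import *
s=get_state();im=grab_frame('wrist');cv2.imwrite('pics/w3.png',im[:,:,::-1])
t=grab_frame('scene')[120:260,190:370,::-1];cv2.imwrite('pics/s3.png',cv2.resize(t,None,fx=4.2,fy=4.2))
print(s['eef_pos'],s['wrist_force'],wproj([.546,-.11,.074],s),wproj([.499,-.1515,.075],s),wproj([.494,-.006,.075],s))
for q,z in (('wide_hub_top',.075),('narrow_hub_top',.075),('plate_tab',.074)):
    for r in spot_point('wrist',q)[:2]: print(q,r,wz(r['xy'],z,s))
E
```

```text
time_s: 9.8
eef_pos: [0.5478, -0.1111, 0.1173]
tcp_rot: [-3.141, -0.0, 1.642]
wrist_force: [-0.6, -0.5, -0.6]
grip_width: -0.001
time_s: 10.3
eef_pos: [0.546, -0.109, 0.0871]
tcp_rot: [-3.139, -0.001, 1.643]
wrist_force: [1.0, -1.0, 0.3]
grip_width: 0.001
[ 0.54603258 -0.10895933  0.08707708] [ 0.96564352 -1.04580513  0.30294291] [320.68810405 295.7942482 ] [232.86411549 190.80045058] [541.872696   207.01477408]
wide_hub_top {'xy': [231.9, 191.0], 'confidence': 0.82} [ 0.49911075 -0.1519329   0.075     ]
narrow_hub_top {'xy': [543.0, 206.3], 'confidence': 0.9} [ 0.49357759 -0.00538839  0.075     ]
narrow_hub_top {'xy': [24.0, 192.3], 'confidence': 0.32} [ 0.50272238 -0.27538246  0.075     ]
plate_tab {'xy': [320.9, 295.5], 'confidence': 0.63} [ 0.54584276 -0.10991238  0.074     ]
```

View pics/w3.png

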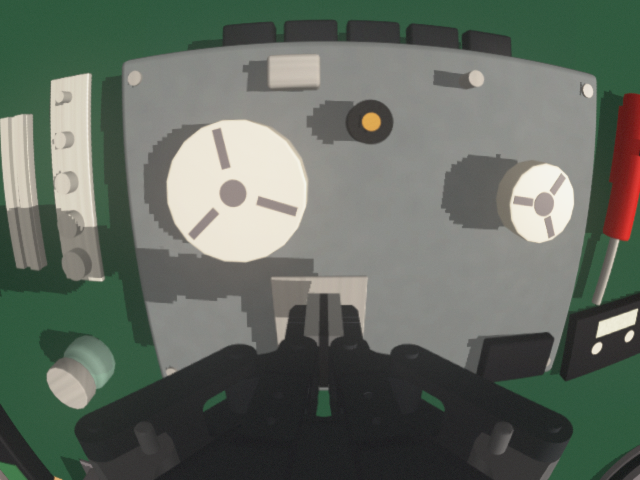

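View pics/s3.png

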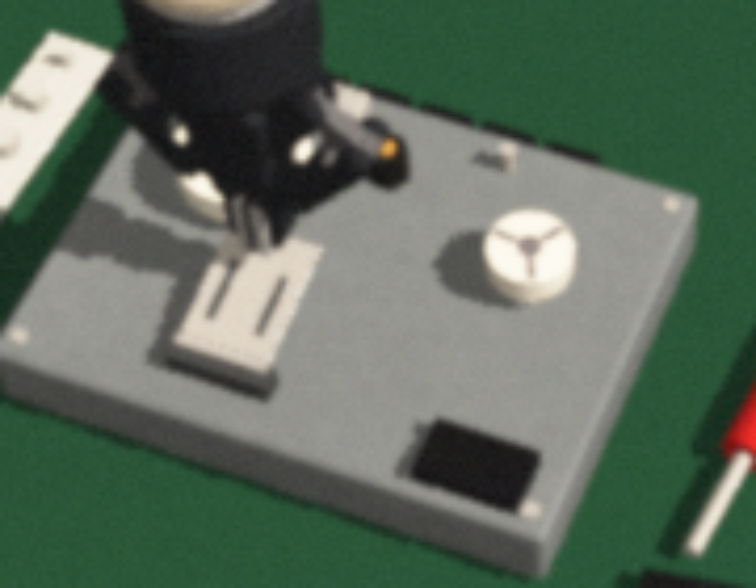

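```bash
python3 -m creep '{"hand":[0,0,0,0,0],"translation":[[0.2,0,-0.5],[0.2,0,-1],[0.2,0,-1.3],[0.2,0,-1.6],[0.2,0,-1.8]],"spin":[0,0,0,0,0]}'
python3 -m creep '{"hand":[0,0,0,0,0],"translation":[[0,0,-0.2],[0,0,-0.4],[0,0,-0.4],[0,0,-0.4],[0,0,-0.4]],"spin":[0,0,0,0,0]}'
```

```text
time_s: 11.05
eef_pos: [0.5492, -0.1104, 0.0704]
tcp_rot: [-3.141, -0.0, 1.641]
wrist_force: [-1.8, 0.1, 2.5]
grip_width: 0.0
time_s: 11.55
eef_pos: [0.5495, -0.1104, 0.067]
tcp_rot: [-3.142, 0.0, 1.641]
wrist_force: [-3.0, -0.0, 4.2]
grip_width: 0.001
```

```bash
python3 -m creep '{"hand":[0,0,0,0,0],"translation":[[0,0,-0.1],[0,0,-0.2],[0,0,-0.2],[0,0,-0.2],[0,0,-0.2]],"spin":[0,0,0,0,0]}'
python3 -m creep '{"hand":[0,0,0,0,0],"translation":[[0,0,0.8],[0,0,1.8],[0,0,4],[0,0,8],[0,0,12]],"spin":[0,0,0,0,0]}'
python3 -m creep '{"hand":[0,0,0,0,0],"translation":[[-1,4,1],[-2,8,1],[-4,12,1],[-5,16,1],[-6,20,1]],"spin":[0,0,0,0,0]}'
python3 -m creep '{"hand":[0,0,0,0,0],"translation":[[-2,4,0],[-4,8,0],[-5,12,0],[-5,12,0],[-5,12,0]],"spin":[0,0,0,0,0]}'
python3 - <<'E'
from w import *
from station import *
print(get_state()['eef_pos'],get_state()['wrist_force'])
t=grab_frame('top');cv2.imwrite('pics/t4f.png',t[:,:,::-1])
cv2.imwrite('pics/t4.png',cv2.resize(t[200:330,290:450,::-1],None,fx=4.5,fy=4.5))
t=grab_frame('scene');cv2.imwrite('pics/s4.png',cv2.resize(t[120:260,190:370,::-1],None,fx=4.2,fy=4.2))
a=cv2.imread('pics/scene0.png')[:,:,::-1]
d=np.abs(a.astype(int)-t).sum(2)[120:330,60:450].astype(np.uint8);cv2.imwrite('pics/d4.png',cv2.resize(d,None,fx=2,fy=2))
E
```

```text
time_s: 12.05
eef_pos: [0.5496, -0.1104, 0.0649]
tcp_rot: [3.142, 0.0, 1.641]
wrist_force: [-2.5, -0.6, 3.6]
grip_width: 0.009
time_s: 12.55
eef_pos: [0.5489, -0.11, 0.1859]
tcp_rot: [-3.14, -0.001, 1.641]
wrist_force: [0.1, 0.1, -0.5]
grip_width: -0.005
time_s: 13.05
eef_pos: [0.4889, 0.0912, 0.1956]
tcp_rot: [3.14, -0.0, 1.641]
wrist_force: [-0.1, 1.1, -0.2]
grip_width: 0.002
time_s: 13.55
eef_pos: [0.4394, 0.2104, 0.1953]
tcp_rot: [3.141, 0.0, 1.644]
wrist_force: [0.7, 0.6, 0.7]
grip_width: -0.003
[0.43935209 0.21035783 0.19532266] [0.66415407 0.59203168 0.65739244]
```

View pics/t4f.png

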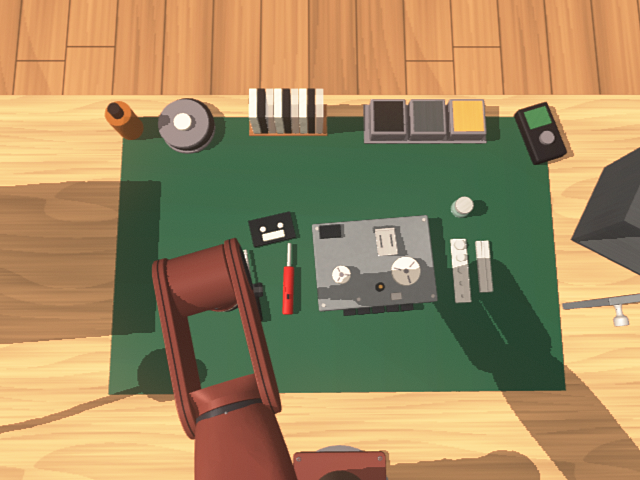

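View pics/s4.png

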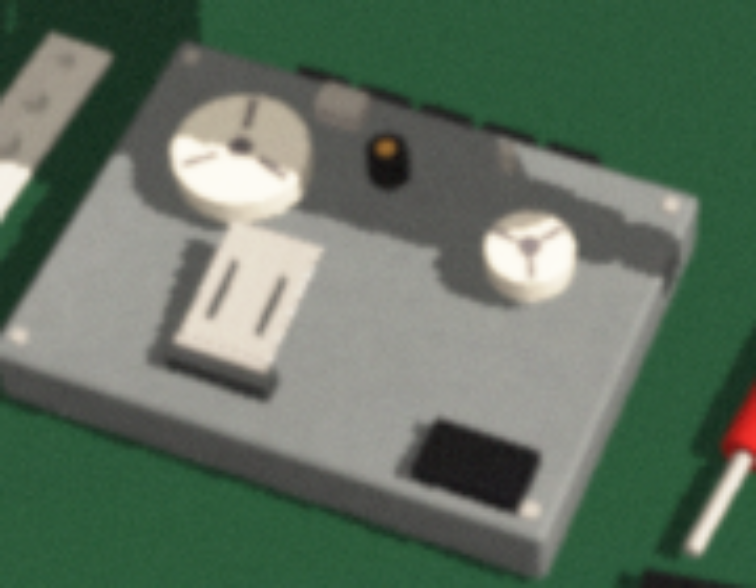

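View pics/d4.png

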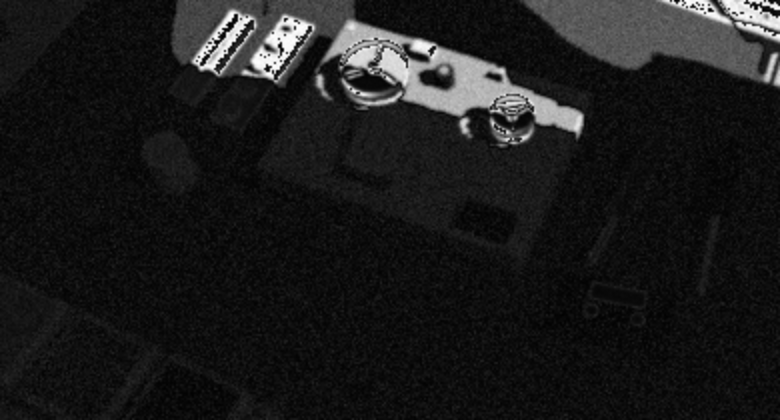

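Run:
```python
from station import *
print(close_job(),get_state()['time_s'])
```

```text
the job is handed in; nothing more can be done
the job is handed in; nothing more can be done
```

With the fingers shut, I pressed the wide hub, then the narrow hub, then the free end of the spring plate. I then backed off into free air to the left and handed the job in at about 13.7 s. No verdict was reported.

- **Wide hub:** the fingertips reached z = 73 mm, against about 75 mm for a hub that is home. The force rose from about 2 N to 7.3 N, so the hub was on its stop and the spindle spring was giving.
- **Narrow hub:** it behaved the same way, at z = 72.4 mm with 8.1 N.
- **Plate:** it was pressed about 9 mm at 4 N, somewhat past the suggested 6 mm. One reading disagreed: the force dropped from 4.2 to 3.6 N when I pressed 2 mm deeper. I put this down to noise in the force reading, which is about 1 N, and did not check further.
- **Final pictures:** both hubs sit about 2–3 pixels lower, which fits roughly 8 mm. The plate looks the same as in the first picture, so it is back up.
- **Loose things:** none shows any movement. The arm partly hid the screwdriver in the top view, but the scene view shows it in place. Its shadow covers part of the gauge, splicer and pinch roller, so the image difference there shows mostly lighting change.

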